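# Snap the closed end cap onto a flange bearing and keep it pressed

### The job

Fit the closed end cap, the domed one without a shaft hole, to the flange bearing bolted on the steel plate: set it centred and level on the mouth of the hub, so that its tongues rest on the rim, and then push it straight down until it snaps in and its flange lies flush on the rim. Do not let up afterwards: finish with the arm still pressing the cap firmly down onto the hub. Leave the other things on the bench where they are.

Things in the scene. Friction and masses are not known exactly. Their poses are not given: they have to be found in the camera images.
- cap: The closed end cap, dark grey plastic, 60 g: flange of diameter 66 mm, 3 mm thick, on it a round dome of diameter 51 mm. A spigot 52 mm wide, 2 mm deep and six sprung tongues with beads hang 16 mm below the flange. Origin: centre of the flange's underside, z up through the dome; round about z. It starts upright on the bench on its tongues, origin 16 mm above the bench.
- cap_top (a point): Centre of the flat, closed top of that cap's dome, 22 mm above the origin of cap; the flat is 45 mm across.
- open_cap: The other end cap, not wanted, a bystander: same dark grey plastic, shape, size and origin, but the top of its dome has a 26 mm shaft hole. It also stands on its tongues on the bench; the two may have swapped places.
- bearing: Flange bearing unit, fixed: grey cast housing with a square 108 mm flange and a round hub, held by four hexagon bolts on a 200 x 160 x 12 mm steel plate on two wooden battens. Origin: under the centre, on the bench; z up, the plate's long side along x. Plate top 47 mm, bolt heads up to 69 mm, hub rim 87 mm above the bench. The hub is 78 mm across outside.
- bearing_rim (a point): Centre of the hub's mouth at the height of its flat rim, 87 mm above the bench. Mouth 54 mm wide, lip rounded; the shaft end inside is 3 mm lower. A cap set on it rests by its beads on the lip, its origin 9 to 10 mm above this point. Pushed down it resists with 8 to 20 N at most, at 5 to 9 mm; then it gives way, pulls itself home and its flange stops hard on the rim, origin at this point.
- spanner: Steel spanner, 170 mm long, lying along its x. Bystander. Origin: under its middle.
- hammer: Hammer, 240 mm long, lying along its x. Bystander. Origin: under its middle.
- oil: White plastic oil bottle, diameter 60 mm, 165 mm tall, standing. Bystander. Origin: centre of its foot.
- grease: Round steel tin, diameter 72 mm, 58 mm tall, standing. Bystander. Origin: centre of its foot.
- vblock: Steel V-block, 60 x 44 x 42 mm, its groove along x. Bystander. Origin: centre of its underside.
- nut: Loose hexagon nut, 24 mm across, 13 mm high, lying on a corner of the steel plate. Bystander. Origin: centre of its underside.
Things that resemble listed ones, but are neither listed nor needed, are in the scene too. What is shaped like the cap but brown or pink is not meant.

How it is judged:
By the outcome, as a careful person would: the job done as asked, in the order asked, and still so for the second after the job is handed in, while the arm keeps its last pose, push and grip.
It also fails if it takes over 40 s, if anything falls off the work surface, if the arm or the gripper's body presses on something with over 40 N, if the wrist force passes 120 N, or if a joint passes its speed limit or range.

### The arm

A 6-joint arm with a two-finger parallel gripper is mounted at the origin on the work surface. World frame = base frame: x ahead of the robot, y to its left, z up, the work surface at z = 0. Lengths are in mm, angles in rad, forces in N, time in s.
With the tool pointing down it reaches from about 250 to 800 mm from the base axis. Payload 8.5 kg.
Tool frame: the origin (TCP) lies between the finger pads; the fingertips stand 11 mm ahead of it and the grasp point (between the pads) lies 8 mm behind it (robot.finger_overhang is the distance from the TCP to the fingertips, in mm); z points along the fingers, y is the direction in which the jaws open and shut (so a half turn about z gives the same grasp; the last joint's range is limited). The gripper opens to 85 mm and grips with 20 to 120 N. Pads are 22 mm wide; open, the fingers measure 114 mm over their backs; the gripper's body (76 mm by 85 mm) begins 54 mm behind the grasp point. The pads swing forward as they close: fully open they stand 13 mm farther back than shut.
Start: joints at [-1.256, 0.238, -0.013, 1.319, 0, 1.571], TCP at [162.539, -499.16, 242.276] pointing down, gripper open.
Joint ranges: [-2.66, 2.66], [-1.03, 1.9], [-1.14, 1.46], [-1.82, 2.27], [-1.45, 1.34], [-3.14, 3.14]. Speed limits (rad/s): [2.22, 2.22, 2.79, 3.14, 3.14, 3.14].

### API

Orientations are given as [roll, pitch, yaw] about the fixed x, y, z axes, in that order (R = Rz(yaw) Ry(pitch) Rx(roll)).
In Python, from bench import robot, viewer, models gives the robot as it stands.
- The arm moves only by the tool drive_tool, never from a script. Its argument "rows" is one flat list of numbers, 7 for each row, row after row: the shift along the tool's x, y, z as a fraction of full scale, then the turn, a rotation vector about the tool's x, y, z as a fraction of full scale, then the opening, from -1 (shut) to 1 (fully open). A call has 1 to 5 rows; each row shifts and turns the commanded pose from where the row before left it, along the tool's axes as they then stand; what a row does not reach is not made up. Full scale, the value 1, is 500 mm for a shift and 45 degrees for a turn. A row lasts 1/8 s, in which the tool goes at most 62.5 mm and 10.7 degrees, less where a joint would pass 70% of its speed; a pose out of reach is approached as far as the arm can. A call with a number of a shift or a turn outside -1 to 1 is refused whole. A call with a gripper value outside its range is refused whole. The fingers move at their own pace and stop on an object; "newtons" is the grip in N (left out, the last holds). Time passes only in rows, so rows that do not move let the fingers close. It gives the time, the measured TCP pose, the force and the opening at its end, in the units of the state.
- robot.read_state(): the state, without advancing time (a new reading comes with each control period).
- viewer.grab_frame(name): name is "side" or "top" or "wrist"; returns (picture, depth): 480x640x3 uint8, red, green, blue; 480x640 float32, mm along the optical axis (not along the pixel's ray), 0 where there is no reading.
- viewer.camera_info(name): a dict with "mtx" (3x3 intrinsics, pixels), "world_from_camera" (4x4, takes a point from camera to world coordinates). Camera axes: x right, y up, looking along -z (the intrinsics and any distortion apply to the point x, -y, -z); pixel columns grow to the right and rows downward; lengths in mm; the calibration is good to about 2 mm. A picture is of the moment at which its call begins: read the wrist's pose just before it. camera_info takes no time and is no camera call; for the wrist camera it gives the pose at the moment of the call.
- robot.job_done(): hands the job in, once; it reports no verdict.
Trained networks look in the newest picture that a camera, given by its name, has taken for a name from the list of things; names that differ only in an ending like _2 or _b are one class to them, and where a whole thing is asked for, a point or a joint stands for the part that bears it (a point fixed in the world has none). Each returns a list of dicts, best first, with "conf" (0 to 1); they miss things now and then, are a little off and sometimes report something else, mostly with a low value. They report only what shows in the picture. A call takes as long as a camera call. They do not tell look-alikes from the thing itself.
- models.recognise(camera, label): "centre" ([x, y, z] in mm, in world coordinates, good to about 4 mm: the middle of the surface that is visible of it).
- models.cut_out(camera, label): "mask" (480x640 bool, what is visible of it).
The state is a dict: "t": time; "joints": joint angles; "joint_vel": joint speeds; "joint_efforts": joint torques, N m; "tcp_pos": TCP position; "eef_rot": TCP orientation; "contact_force": force on the tool from outside, world axes, zero at the start; "moment": the same for the moment, N m; "gripper_width": opening from 0.0 (shut) to 1.0 (fully open).
Only numpy, scipy, OpenCV 4.12 (cv2) and the standard library are available. Lean on these libraries where they do the work, as an engineer would, in place of code of your own. Each camera call takes 0.05 s, during which the arm holds its last target. There are 200 camera calls.

## Working session

There is one attempt and no reset: what is moved stays moved. The work goes in short steps, Python scripts to look and compute and a tool call to move; the robot and the scene stay as the last step left them, time stands still between calls to the robot, and variables do not carry over. Pictures are saved under pics/ and viewed, about 8 in all and at most 12, crops included, and the job is handed in when it is done.

Besides the shell and the picture viewer there is one more tool, called after "Request:" by a JSON object that holds its "fn" and its "kwargs". drive_tool: Moves the arm, as the interface text tells. Shift numbers are shares of 500 mm and turn numbers shares of 45 degrees, none past 1 either way. Its arguments: {"type":"object","properties":{"rows":{"type":"array","items":{"type":"number"}},"newtons":{"type":"number"}},"required":["rows"]}

```bash
mkdir -p pics; ls; python3 - <<'E'
from bench import robot, viewer, models
import cv2
s=robot.read_state(); print(s)
for n in ("top","side"):
    p,d=viewer.grab_frame(n); cv2.imwrite(f"pics/{n}0.png",p[:,:,::-1])
    print(n,viewer.camera_info(n))
    for l in ("cap","open_cap","bearing"):
        for r in models.recognise(n,l): print(l,r)
E
```

```text
pics
{'t': 0.0, 'joints': array([-1.25597567e+00,  2.38815767e-01, -1.42578243e-02,  1.31923396e+00,
        1.78203060e-05,  1.57080534e+00]), 'joint_vel': array([-0.00026847, -0.00127535, -0.0029998 , -0.00092939, -0.00264127,
        0.00081144]), 'joint_efforts': array([ 3.27229653e-03, -5.38784266e+01,  3.46433151e+01,  1.84698589e-02,
        3.05441927e-04, -1.41111076e-05]), 'tcp_pos': array([ 162.44060568, -498.80094324,  241.65789333]), 'eef_rot': array([-3.14008143e+00, -1.78066665e-05,  3.14811620e-01]), 'contact_force': array([0.51159513, 0.39683546, 0.1330244 ]), 'moment': array([-0.01179473,  0.0359834 ,  0.02128604]), 'gripper_width': 0.996054649321336}
top {'mtx': array([[624.86888307,   0.        , 322.51793543],
       [  0.        , 624.86888307, 239.47524853],
       [  0.        ,   0.        ,   1.        ]]), 'world_from_camera': array([[ 2.12695661e-02,  9.82907339e-01, -1.82868175e-01,
         2.35273494e+02],
       [-9.99770199e-01,  2.14000559e-02, -1.25995840e-03,
         3.78176489e+01],
       [ 2.67496681e-03,  1.82852950e-01,  9.83136635e-01,
     
[... 466 characters left out ...]
   ,   1.        ]]), 'world_from_camera': array([[-8.84165196e-01,  2.83590074e-01, -3.71252712e-01,
         3.12802148e+01],
       [-4.66991593e-01, -5.14278972e-01,  7.19330238e-01,
         1.03971087e+03],
       [ 1.30674522e-02,  8.09378656e-01,  5.87141748e-01,
         8.85704536e+02],
       [ 0.00000000e+00,  0.00000000e+00,  0.00000000e+00,
         1.00000000e+00]])}
cap {'centre': [511.7, 319.4, 36.9], 'conf': 0.89}
cap {'centre': [468.5, 438.2, 33.2], 'conf': 0.76}
cap {'centre': [542.9, -282.7, 24.0], 'conf': 0.72}
cap {'centre': [382.7, 311.9, 31.3], 'conf': 0.62}
open_cap {'centre': [541.6, -282.5, 27.7], 'conf': 0.69}
bearing {'centre': [529.7, 68.8, 48.1], 'conf': 0.68}
```

View pics/top0.png

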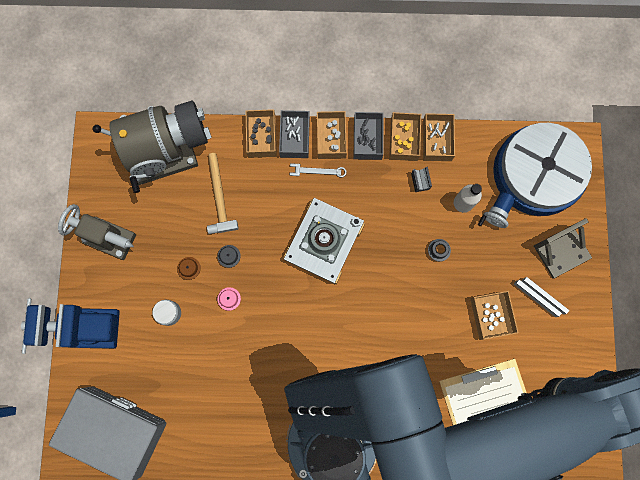

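View pics/side0.png

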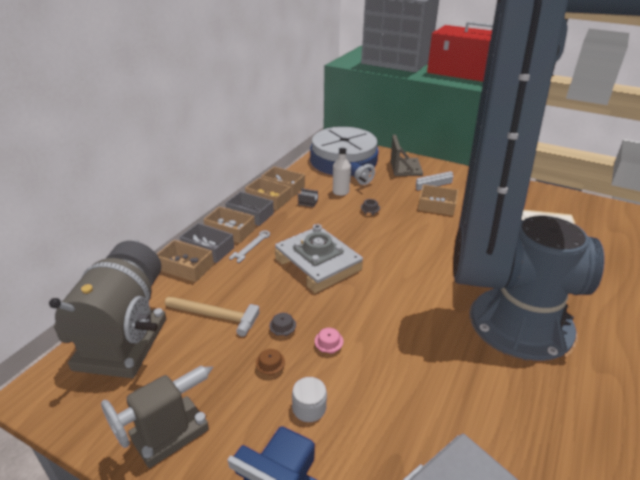

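The top view shows the candidates. Dark grey at (228,256) looks closed, dark grey at (438,250) looks open, brown is at (188,268) and pink at (229,299). The hub is at (324,238). Next I check the choice in one crop and measure by depth.

```bash
cat > h.py <<'E'
import numpy as np, cv2
from bench import robot, viewer, models
def cloud(n):
    ci=viewer.camera_info(n); p,d=viewer.grab_frame(n); d=d.astype(float)
    v,u=np.mgrid[:480,:640]; K=ci["mtx"]
    c=np.stack([(u-K[0,2])/K[0,0]*d,-(v-K[1,2])/K[1,1]*d,-d],-1)
    M=ci["world_from_camera"]; w=c@M[:3,:3].T+M[:3,3]; w[d==0]=np.nan
    return p,w
def pts(w,x,y,r,z0,z1):
    m=(np.hypot(w[...,0]-x,w[...,1]-y)<r)&(w[...,2]>z0)&(w[...,2]<z1)
    return w[m],m
def mec(q): return cv2.minEnclosingCircle(q[:,:2].astype(np.float32))
E
python3 - <<'E'
from h import *
p,w=cloud("top")
for nm,u,v in(("capL",228,256),("capR",438,250)):
    x,y,_=w[v,u]; print(nm,w[v,u].round(1))
    for z in((12,60),(30,50)):
        q,m=pts(w,x,y,50,*z); print(z,len(q),q.mean(0).round(1),np.median(q[:,2]).round(1),mec(q))
q,m=pts(w,*w[238,318][:2],60,80,95); print("rim",len(q),q.mean(0),mec(q))
q,m=pts(w,*w[238,318][:2],150,42,52); print("plate",cv2.minAreaRect(q[:,:2].astype(np.float32)))
a=cv2.resize(p[230:285,200:260],(400,366),interpolation=2);b=cv2.resize(p[222:277,408:468],(400,366),interpolation=2)
cv2.imwrite("pics/crop.png",np.hstack([a,b])[:,:,::-1])
E
```

```text
capL [508.9 308.3  40. ]
(12, 60) 401 [510.8 308.3  29.9] 32.5 ((513.7330322265625, 305.5912780761719), 39.6351203918457)
(30, 50) 227 [512.5 308.6  37.6] 37.2 ((513.2398071289062, 305.25445556640625), 28.198551177978516)
capR [ 547.9 -299.9  -10.6]
(12, 60) 328 [ 541.9 -294.1   29. ] 31.3 ((545.8738403320312, -305.933349609375), 41.413570404052734)
(30, 50) 173 [ 542.9 -295.7   37.4] 36.9 ((543.751953125, -296.74688720703125), 26.01435089111328)
rim 347 [559.94135575  36.72192029  86.49426444] ((566.0965576171875, 38.980201721191406), 44.2100715637207)
plate ((561.7457275390625, 37.000205993652344), (160.56007385253906, 200.97869873046875), 65.81320190429688)
```

View pics/crop.png

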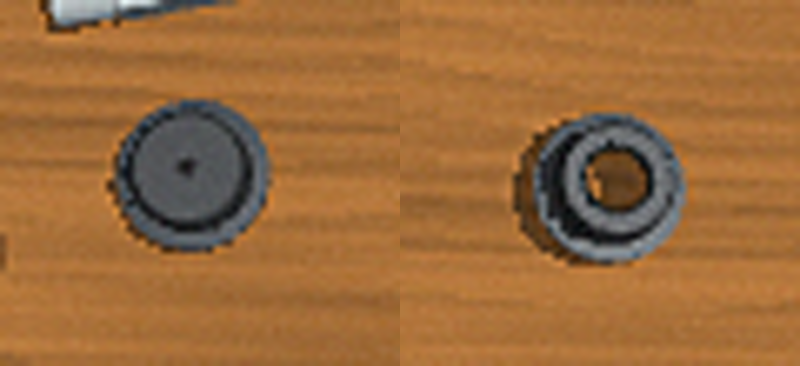

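The crop shows a closed dome on the left (top px 228,256, world ≈ (512,308), top at 38 mm) and a shaft hole on the right. So the left one is the cap. The rim measures ≈ (561,37,87), and the plate centre agrees. Next I turn to yaw 0 and move over to the cap.

Request:
{"fn": "drive_tool", "kwargs": {"rows": [0,0,0,0,0,0.2,1,0,0,0,0,0,0.2,1,0.046,-0.107,0,0,0,0,1,0.046,-0.107,0,0,0,0,1,0.046,-0.107,0,0,0,0,1]}}

```text
t: 1.08
tcp_pos: [231.7, -337.1, 242.3]
eef_rot: [3.142, -0.0, -0.0]
contact_force: [1.2, -0.2, 0.4]
gripper_width: 0.997
```

Request:
{"fn": "drive_tool", "kwargs": {"rows": [0.046,-0.107,0,0,0,0,1,0.046,-0.107,0,0,0,0,1,0.046,-0.107,0,0,0,0,1,0.046,-0.107,0,0,0,0,1,0.046,-0.107,0,0,0,0,1]}}

```text
t: 1.7
tcp_pos: [346.8, -69.3, 242.7]
eef_rot: [3.141, -0.001, 0.0]
contact_force: [1.0, -0.1, 0.4]
gripper_width: 1.001
```

Request:
{"fn": "drive_tool", "kwargs": {"rows": [0.046,-0.107,0,0,0,0,1,0.046,-0.107,0,0,0,0,1,0.046,-0.107,0,0,0,0,1,0,0,0,0,0,0,1]}}

```text
t: 2.2
tcp_pos: [417.4, 38.6, 243.1]
eef_rot: [-3.099, 0.001, 0.063]
contact_force: [-1.5, 0.2, -1.1]
gripper_width: 1.002
```

```bash
python3 - <<'E'
from h import *
s=robot.read_state(); print(s['joints'].round(3),s['tcp_pos'],s['eef_rot'],s['joint_vel'].round(3),robot.finger_overhang)
ci=viewer.camera_info("wrist");print(ci["world_from_camera"].round(2),ci["mtx"].round(0))
p,w=cloud("wrist"); cv2.imwrite("pics/w1.png",p[:,:,::-1])
E
```

```text
[ 0.062  0.057 -0.233  1.282  0.043  3.141] [417.38801671  38.58737087 243.06324807] [-3.09880539e+00  5.49700247e-04  6.29669332e-02] [-0.032 -0.026 -0.037  0.016 -0.02   0.001] 11.0
[[ 6.0000e-02  9.6000e-01  2.7000e-01  4.8406e+02]
 [-1.0000e+00  7.0000e-02 -2.0000e-02  3.6760e+01]
 [-4.0000e-02 -2.6000e-01  9.6000e-01  3.7349e+02]
 [ 0.0000e+00  0.0000e+00  0.0000e+00  1.0000e+00]] [[361.   0. 319.]
 [  0. 361. 235.]
 [  0.   0.   1.]]
```

View pics/w1.png

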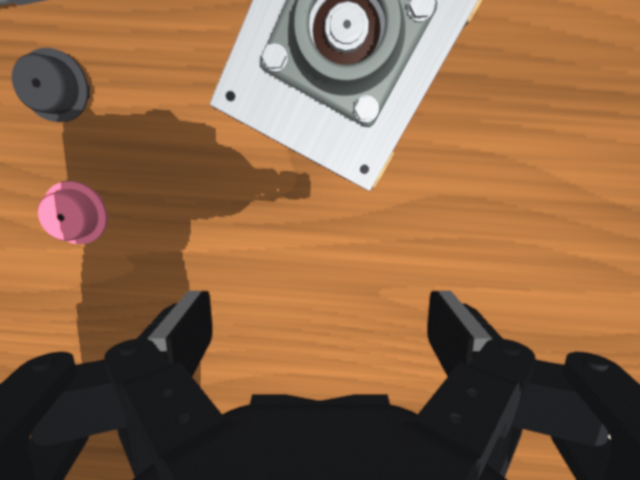

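The last rows hit joint 6's limit (j6 = 3.14), so I choose yaw ≈ +45° instead. There the jaws also sit between the brown and pink look-alikes. The wrist view shows the closed cap at (50,85) and the hub at (348,25).

Request:
{"fn": "drive_tool", "kwargs": {"rows": [0,0,0,0,0,-0.22,1,0,0,0,0,0,-0.22,1,0,0,0,0,0,-0.22,1,0,0,0,0,0,-0.22,1,0,0,0,0,0,0,1]}}

```text
t: 2.88
tcp_pos: [415.6, 36.7, 243.4]
eef_rot: [-3.109, -0.026, 0.749]
contact_force: [0.1, -0.8, -0.8]
gripper_width: 0.996
```

```bash
cat >> h.py <<'E'
from scipy.spatial.transform import Rotation as Ro
def plan(x,y,z,yaw=np.pi/4):
    s=robot.read_state(); R=Ro.from_euler('xyz',s['eef_rot']); T=Ro.from_euler('xyz',[np.pi,0,yaw])
    print("t",s['t'],"tcp",s['tcp_pos'].round(1),"F",s['contact_force'].round(1))
    print("turn frac",((R.inv()*T).as_rotvec()/(np.pi/4)).round(4),"shift frac(level)",(T.inv().apply(np.array([x,y,z])-s['tcp_pos'])/500).round(4), "j",s['joints'].round(2))
E
python3 -c "
from h import *
plan(512,308,200)"
```

```text
t 2.875 tcp [415.6  36.7 243.4] F [ 0.1 -0.8 -0.8]
turn frac [-0.0413 -0.0343 -0.0461] shift frac(level) [ 0.52   -0.2473  0.0868] j [ 0.06  0.05 -0.24  1.28  0.04  2.45]
```

Request:
{"fn": "drive_tool", "kwargs": {"rows": [0,0,0,-0.041,-0.034,-0.046,1,0.1,-0.05,0.017,0,0,0,1,0.1,-0.05,0.017,0,0,0,1,0.1,-0.05,0.017,0,0,0,1,0.1,-0.05,0.017,0,0,0,1]}}

```text
t: 3.5
tcp_pos: [486.7, 250.9, 209.3]
eef_rot: [3.142, -0.001, 0.782]
contact_force: [0.5, -0.3, 1.3]
gripper_width: 1.0
```

Request:
{"fn": "drive_tool", "kwargs": {"rows": [0.1,-0.05,0.017,0,0,0,1,0.02,0,0,0,0,0,1,0,0,0,0,0,0,1]}}

```text
t: 3.88
tcp_pos: [511.0, 309.6, 200.6]
eef_rot: [-3.141, 0.001, 0.785]
contact_force: [0.5, -0.2, -0.5]
gripper_width: 0.998
```

```bash
python3 - <<'E'
from h import *
p,w=cloud("wrist"); cv2.imwrite("pics/w2.png",p[:,:,::-1])
q,m=pts(w,512,308,45,30,50); print(len(q),q.mean(0).round(1),np.median(q[:,2]),mec(q))
q,m=pts(w,512,308,45,14,29); print(len(q),q.mean(0).round(1),mec(q))
plan(512,308,200)
E
```

```text
2722 [515.2 309.2  36.3] 36.46713162888091 ((514.4287109375, 308.2419128417969), 25.291154861450195)
1543 [519.  313.2  18.3] ((514.2088012695312, 308.0763854980469), 33.16623306274414)
t 3.925 tcp [510.7 308.9 200.9] F [ 1.1 -0.4  0.5]
turn frac [-0.0005  0.0006 -0.0002] shift frac(level) [0.0005 0.0031 0.0019] j [0.54 0.38 0.08 1.28 0.   2.9 ]
```

View pics/w2.png

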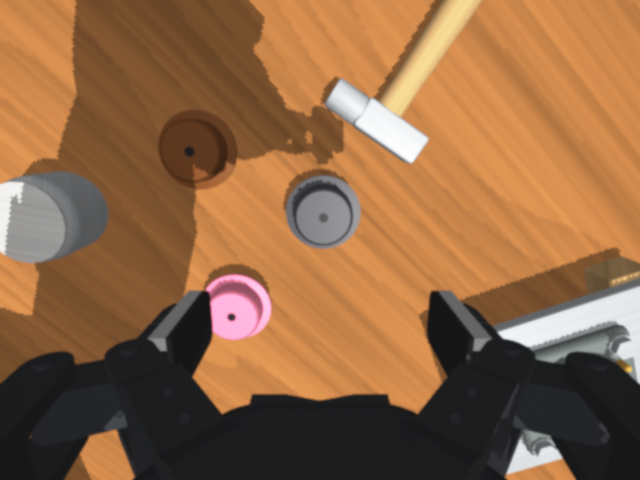

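The dome (r 25.3) and flange (r 33.2) circles agree at (514.3,308.2), top z ≈ 36–38. The view shows the closed cap at (323,215), with the jaws clear of brown and pink. I go down partway and check the finger tips.

Request:
{"fn": "drive_tool", "kwargs": {"rows": [0.004,0.006,0.094,0,0,0,1,0,0,0.094,0,0,0,1,0,0,0.094,0,0,0,1,0,0,0,0,0,0,1]}}

```text
t: 4.42
tcp_pos: [512.3, 306.5, 57.9]
eef_rot: [-3.14, 0.005, 0.785]
contact_force: [0.3, -1.1, 0.8]
gripper_width: 0.998
```

```bash
python3 - <<'E'
from h import *
p,w=cloud("wrist"); cv2.imwrite("pics/w3.png",p[:,:,::-1])
q,m=pts(w,514,308,33,25,45); print(len(q),q.mean(0).round(1),np.median(q[:,2]),mec(q))
plan(514.2,308.2,33)
for v in (285,295,305,320,340): print(v,[w[v,u].round(0).tolist() for u in(195,205,435,445)])
E
```

```text
9073 [516.3 310.4  36. ] 36.4381242246219 ((514.5243530273438, 308.3185119628906), 25.538354873657227)
t 4.475 tcp [513.8 307.7  60.2] F [ 0.5 -0.3  0.7]
turn frac [-0.0011  0.0021  0.0002] shift frac(level) [ 0.0013 -0.0003  0.0544] j [ 0.54  0.48 -0.14  0.95  0.    2.9 ]
285 [[452.0, 346.0, -2.0], [456.0, 342.0, -2.0], [548.0, 250.0, -0.0], [552.0, 246.0, -1.0]]
295 [[488.0, 346.0, 67.0], [489.0, 343.0, 64.0], [550.0, 283.0, 65.0], [552.0, 282.0, 67.0]]
305 [[490.0, 344.0, 75.0], [486.0, 341.0, 66.0], [547.0, 281.0, 68.0], [550.0, 283.0, 75.0]]
320 [[486.0, 340.0, 76.0], [482.0, 337.0, 67.0], [543.0, 277.0, 68.0], [547.0, 281.0, 78.0]]
340 [[482.0, 336.0, 79.0], [477.0, 332.0, 69.0], [538.0, 272.0, 70.0], [542.0, 276.0, 80.0]]
```

View pics/w3.png

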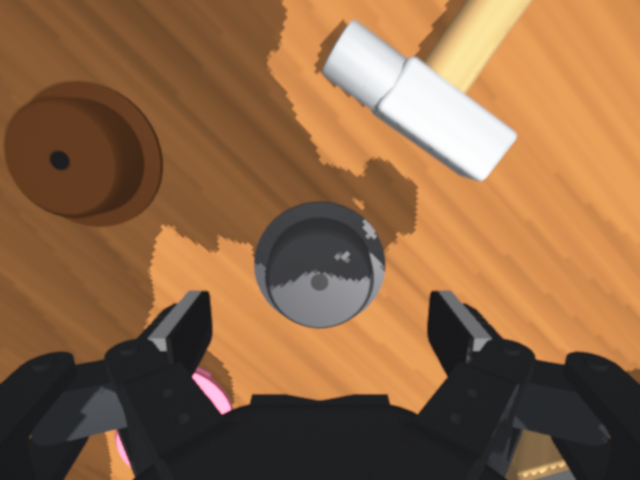

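The finger tips stand about 3 mm above the TCP when open, so at 51 mm they should be about 6–7 mm ahead of it. I grip the dome at TCP z ≈ 28, which puts the tips about 2 mm above the flange.

Request:
{"fn": "drive_tool", "kwargs": {"rows": [0.001,0,0.032,0,0,0,1,0,0,0.032,0,0,0,1,0,0,0,0,0,0,-1,0,0,0,0,0,0,-1,0,0,0,0,0,0,-1], "newtons": 60}}

```text
t: 5.1
tcp_pos: [515.4, 310.1, 28.7]
eef_rot: [-3.142, -0.002, 0.788]
contact_force: [0.5, -0.2, 2.3]
gripper_width: 0.568
```

Request:
{"fn": "drive_tool", "kwargs": {"rows": [0,0,0,0,0,0,-1,0,0,0,0,0,0,-1,0,0,0,0,0,0,-1,0,0,0,0,0,0,-1]}}

```text
t: 5.6
tcp_pos: [515.3, 309.9, 28.5]
eef_rot: [-3.141, -0.002, 0.788]
contact_force: [-0.4, 1.0, 5.9]
gripper_width: 0.569
```

Request:
{"fn": "drive_tool", "kwargs": {"rows": [0,0,-0.02,0,0,0,-1,0,0,-0.09,0,0,0,-1,0,0,-0.1,0,0,0,-1,0,0,-0.06,0,0,0,-1,0,0,0,0,0,0,-1]}}

```text
t: 6.22
tcp_pos: [516.0, 310.3, 165.8]
eef_rot: [3.141, -0.005, 0.788]
contact_force: [-0.0, 0.6, -0.6]
gripper_width: 0.565
```

```bash
python3 - <<'E'
from h import *
p,w=cloud("wrist"); cv2.imwrite("pics/w4.png",p[:,:,::-1])
s=robot.read_state(); print(s['gripper_width'])
c=s['tcp_pos']; q,m=pts(w,c[0],c[1],40,c[2]-20,c[2]+25)
M=Ro.from_euler('xyz',s['eef_rot']).inv().apply(w-c)
sub=M[235:330,230:420]; print(np.round(M[[240,255,270,285,300,315],:][:,[270,295,320,345,370]],1))
plan(561,37.5,165)
E
```

```text
0.5652325744812333Traceback (most recent call last):
  File "<stdin>", line 5, in <module>
  File "scipy/spatial/transform/_rotation.pyx", line 2580, in scipy.spatial.transform._rotation.Rotation.apply
ValueError: Expected input of shape (3,) or (P, 3), got (480, 640, 3).
```

View pics/w4.png

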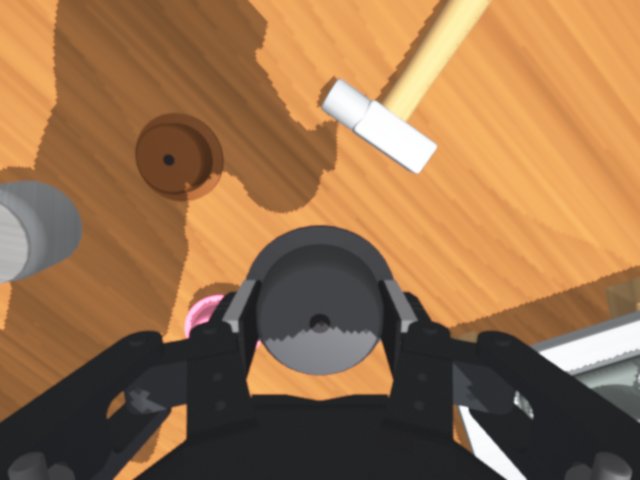

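The cap is held, dome at (320,310) between the pads. Next I measure its pose in the tool.

```bash
cat >> h.py <<'E'
def held():
    s=robot.read_state(); p,w=cloud("wrist"); T=Ro.from_euler('xyz',s['eef_rot'])
    L=T.inv().apply(w.reshape(-1,3)-s['tcp_pos'])
    L=L[np.isfinite(L[:,0])]; r=np.hypot(L[:,0],L[:,1])
    z=L[(r<17)&(abs(L[:,2])<25)]; A=np.c_[z[:,:2],np.ones(len(z))]; c=np.linalg.lstsq(A,z[:,2],rcond=None)[0]
    print("top plane z(tool)",c[2].round(2),"tilt deg",np.degrees(c[:2]).round(2))
    h=L[:,2]-c[2]
    f=L[(r<45)&(h>16)&(h<24)&(L[:,0]>8)]  # flange, visible front
    ch=cv2.convexHull(f[:,:2].astype(np.float32))[:,0]; ch=ch[np.hypot(*ch.T)>29]
    from scipy.optimize import least_squares
    o=least_squares(lambda q:np.hypot(ch[:,0]-q[0],ch[:,1]-q[1])-33,[0,0],loss='soft_l1')
    print("flange pts",len(f),"z",np.median(f[:,2]).round(2),"centre xy(tool)",o.x.round(2),"rms",np.sqrt(np.mean(o.fun**2)).round(2))
    f=L[(abs(h)<1.5)&(r<30)]; print("dome top circle",mec(f),"width",s['gripper_width'])
E
python3 -c "
from h import *
held(); plan(490,-34,170)"
```

```text
top plane z(tool) -7.83 tilt deg [0.11 0.01]
flange pts 3336 z 10.95 centre xy(tool) [-1.59  0.34] rms 0.19
dome top circle ((3.7277863025665283, 0.03755488619208336), 28.88370704650879) width 0.5652325744812333
t 6.325 tcp [514.6 309.4 162.6] F [ 0.2  0.4 -0. ]
turn frac [-0.0007 -0.0001  0.0032] shift frac(level) [-0.5205  0.4509 -0.0147] j [0.54 0.4  0.02 1.19 0.   2.89]
```

Request:
{"fn": "drive_tool", "kwargs": {"rows": [-0.086,0.075,-0.005,0,0,0,-1,-0.086,0.075,-0.005,0,0,0,-1,-0.086,0.075,-0.005,0,0,0,-1,-0.086,0.075,0,0,0,0,-1,-0.086,0.075,0,0,0,0,-1]}}

```text
t: 6.95
tcp_pos: [494.9, 23.2, 168.8]
eef_rot: [-3.139, 0.001, 0.788]
contact_force: [0.6, 0.4, -0.7]
gripper_width: 0.564
```

Request:
{"fn": "drive_tool", "kwargs": {"rows": [-0.086,0.075,0,0,0,0,-1,0,0,0,0,0,0,-1,0,0,0,0,0,0,-1]}}

```text
t: 7.32
tcp_pos: [491.8, -32.0, 169.2]
eef_rot: [-3.139, 0.001, 0.787]
contact_force: [-0.1, 0.1, -1.2]
gripper_width: 0.565
```

```bash
cat >> h.py <<'E'
def rim(x=561,y=37,save=None):
    from scipy.optimize import least_squares
    p,w=cloud("wrist"); save and cv2.imwrite(save,p[:,:,::-1])
    q,m=pts(w,x,y,55,83,90); zz=np.median(q[:,2])
    ch=cv2.convexHull(q[:,:2].astype(np.float32))[:,0]
    print("rim n",len(q),"z",zz.round(2),"mec",mec(q))
    for R in (None,):
        o=least_squares(lambda a:np.hypot(ch[:,0]-a[0],ch[:,1]-a[1])-a[2],[x,y,39],loss='soft_l1'); print("outer fit",o.x.round(2),"rms",np.sqrt(np.mean(o.fun**2)).round(2),len(ch))
        q2=q[(np.hypot(*(q[:,:2]-o.x[:2]).T)>24)]; r=np.hypot(*(q2[:,:2]-o.x[:2]).T); print("ring mean",q2.mean(0).round(2),"r range",np.percentile(r,[1,50,99]).round(1))
        # inner edge
        a=np.arctan2(*(q2[:,:2]-o.x[:2]).T[::-1]); k=((a+np.pi)/(2*np.pi)*60).astype(int)
        I=np.array([q2[k==j][np.argmin(r[k==j])][:2] for j in range(60) if (k==j).any()])
        i=least_squares(lambda a:np.hypot(I[:,0]-a[0],I[:,1]-a[1])-a[2],[x,y,27],loss='soft_l1'); print("inner fit",i.x.round(2),len(I))
E
python3 -c "
from h import *
plan(490,-34,170);rim(save='pics/w5.png');held()"
```

```text
t 7.325 tcp [491.8 -32.  169.2] F [-0.1  0.1 -1.2]
turn frac [-0.0029  0.0007  0.0018] shift frac(level) [-0.0054  0.0004 -0.0016] j [-0.07  0.22 -0.23  1.12  0.    2.29]
rim n 8648 z 85.78 mec ((563.1085205078125, 34.662376403808594), 38.757850646972656)
outer fit [563.07  34.68  38.54] rms 0.12 52
ring mean [564.42  35.96  85.74] r range [27.1 32.9 38.3]
inner fit [563.08  34.67  26.98] 60
top plane z(tool) -7.9 tilt deg [-0.02 -0.01]
flange pts 3353 z 10.91 centre xy(tool) [-1.66  0.23] rms 0.58
dome top circle ((3.7644782066345215, 0.037413567304611206), 28.777267456054688) width 0.5654444900891495
```

View pics/w5.png

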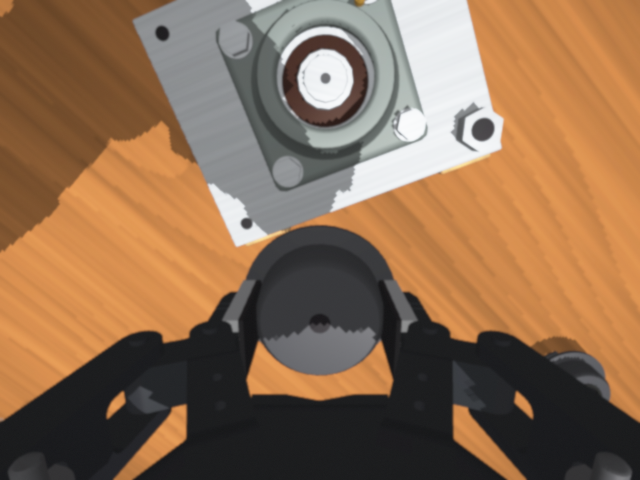

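The rim fits cleanly: outer r 38.5, inner r 27.0, both centred on (563.1,34.7). The held cap sits at tool (-1.6,0.3) and is level. I hover just over the mouth.

Request:
{"fn": "drive_tool", "kwargs": {"rows": [0.1,0.003,0,0,0,0,-1,0.098,0.003,0,0,0,0,-1,0,0,0.05,0,0,0,-1,0,0,0.036,0,0,0,-1,0,0,0,0,0,0,-1]}}

```text
t: 8.05
tcp_pos: [563.3, 37.7, 125.7]
eef_rot: [-3.139, 0.002, 0.79]
contact_force: [-0.9, -0.4, -0.5]
gripper_width: 0.567
```

```bash
python3 -c "
from h import *
plan(564.05,36.05,109)
for i in range(4): 
    viewer.grab_frame('top'); print(robot.read_state()['tcp_pos'].round(2))
plan(564.05,36.05,109);held()"
```

```text
t 8.05 tcp [563.3  37.7 125.7] F [-0.9 -0.4 -0.5]
turn frac [-0.0035  0.0024  0.0063] shift frac(level) [-0.0012  0.0034  0.0334] j [ 0.07  0.37 -0.13  1.07  0.    2.42]
[563.91  37.38 126.84]
[564.42  37.09 127.57]
[564.73  36.81 127.98]
[564.87  36.59 128.16]
t 8.25 tcp [564.9  36.6 128.2] F [ 0.2  0.2 -0.4]
turn frac [ 0.0006 -0.0019  0.004 ] shift frac(level) [-0.0019 -0.0004  0.0383] j [ 0.06  0.37 -0.13  1.07  0.    2.42]
top plane z(tool) -7.87 tilt deg [ 0.04 -0.13]
flange pts 3339 z 10.93 centre xy(tool) [-1.67  0.33] rms 0.59
dome top circle ((3.668012857437134, -0.08123225718736649), 28.845380783081055) width 0.5642437600767137
```

Request:
{"fn": "drive_tool", "kwargs": {"rows": [-0.002,0,0.015,0,0,0,-1,0,0,0.011,0,0,0.004,-1,0,0,0,0,0,0,-1,0,0,0,0,0,0,-1,0,0,0,0,0,0,-1]}}

```text
t: 8.93
tcp_pos: [563.8, 35.4, 114.4]
eef_rot: [-3.141, -0.001, 0.785]
contact_force: [-0.2, 0.0, -1.1]
gripper_width: 0.566
```

```bash
python3 - <<'E'
from h import *
plan(564.05,36.05,109)
p,w=cloud('wrist');cv2.imwrite('pics/w6.png',p[:,:,::-1])
# visible rim outer edge vs held cap, same picture
from scipy.optimize import least_squares
q,m=pts(w,563,35,45,83,88.5); print(len(q))
ch=cv2.convexHull(q[:,:2].astype(np.float32))[:,0]; r=np.hypot(ch[:,0]-563.1,ch[:,1]-34.7); ch=ch[r>37]
o=least_squares(lambda a:np.hypot(ch[:,0]-a[0],ch[:,1]-a[1])-38.54,[563,35],loss='soft_l1');print("rim",o.x.round(2),len(ch))
a=np.degrees(np.arctan2(ch[:,1]-34.7,ch[:,0]-563.1));print(a.min(),a.max())
held()
E
```

```text
t 8.925 tcp [563.8  35.4 114.4] F [-0.2  0.  -1.1]
turn frac [-0.0004 -0.0009 -0.0009] shift frac(level) [ 0.0013 -0.0006  0.0108] j [ 0.06  0.38 -0.15  1.04  0.    2.42]
3799
rim [563.46  35.12] 34
-44.895103 138.47914
top plane z(tool) -7.88 tilt deg [ 0.09 -0.1 ]
flange pts 3328 z 10.91 centre xy(tool) [-1.59  0.28] rms 0.33
dome top circle ((3.7631990909576416, -0.006930416915565729), 28.82967185974121) width 0.5672252457438735
```

View pics/w6.png

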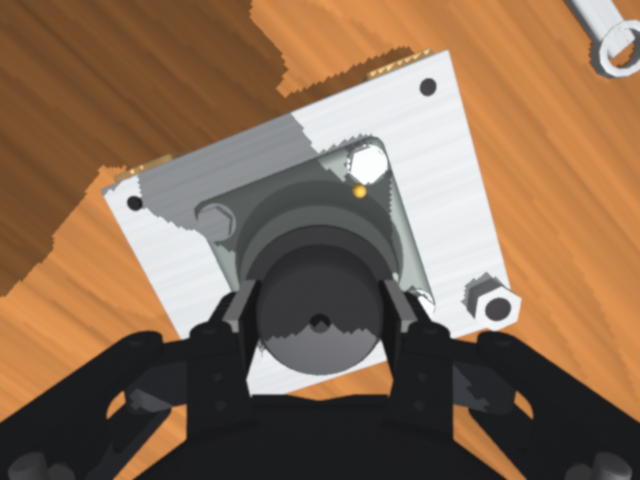

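The cap hangs concentric over the hub at (320,300). The close rim fit (563.5,35.1) suggests +0.8 mm along tool x. I lower it gently onto the lip.

Request:
{"fn": "drive_tool", "kwargs": {"rows": [0.0016,0,0.004,0,0,0,-1,0,0,0.003,0,0,0,-1,0,0,0,0,0,0,-1,0,0,0,0,0,0,-1]}}

```text
t: 9.52
tcp_pos: [564.2, 36.0, 110.8]
eef_rot: [-3.141, -0.0, 0.785]
contact_force: [-0.2, 0.1, -0.2]
gripper_width: 0.568
```

Request:
{"fn": "drive_tool", "kwargs": {"rows": [0,0,0.002,0,0,0,-1,0,0,0,0,0,0,-1,0,0,0,0,0,0,-1]}}

```text
t: 9.9
tcp_pos: [564.2, 36.0, 109.8]
eef_rot: [-3.141, -0.0, 0.785]
contact_force: [-0.2, -0.1, -0.3]
gripper_width: 0.57
```

Request:
{"fn": "drive_tool", "kwargs": {"rows": [0,0,0.002,0,0,0,-1,0,0,0,0,0,0,-1,0,0,0,0,0,0,-1]}}

```text
t: 10.28
tcp_pos: [564.4, 36.0, 109.0]
eef_rot: [-3.141, -0.001, 0.785]
contact_force: [-0.5, 1.2, 3.9]
gripper_width: 0.566
```

Contact came at z 109, exactly as predicted, with little side force: the tongues rest on the lip. Now I push straight down.

Request:
{"fn": "drive_tool", "kwargs": {"rows": [0,0,0,0,0,0,-1,0,0,0,0,0,0,-1,0,0,0.004,0,0,0,-1,0,0,0,0,0,0,-1,0,0,0,0,0,0,-1]}}

```text
t: 10.9
tcp_pos: [564.3, 36.1, 107.0]
eef_rot: [-3.141, -0.001, 0.785]
contact_force: [-1.0, 0.4, 5.9]
gripper_width: 0.57
```

Request:
{"fn": "drive_tool", "kwargs": {"rows": [0,0,0.004,0,0,0,-1,0,0,0,0,0,0,-1,0,0,0,0,0,0,-1]}}

```text
t: 11.28
tcp_pos: [563.8, 35.9, 103.8]
eef_rot: [-3.14, 0.001, 0.785]
contact_force: [-0.0, -0.3, -6.5]
gripper_width: 0.568
```

Request:
{"fn": "drive_tool", "kwargs": {"rows": [0,0,0.004,0,0,0,-1,0,0,0,0,0,0,-1,0,0,0,0,0,0,-1]}}

```text
t: 11.65
tcp_pos: [564.0, 36.0, 102.5]
eef_rot: [-3.141, 0.0, 0.785]
contact_force: [-0.3, 0.4, -7.2]
gripper_width: 0.572
```

Request:
{"fn": "drive_tool", "kwargs": {"rows": [0,0,0.004,0,0,0,-1,0,0,0,0,0,0,-1,0,0,0,0,0,0,-1]}}

```text
t: 12.02
tcp_pos: [564.5, 35.9, 101.1]
eef_rot: [3.142, -0.001, 0.785]
contact_force: [0.1, -0.1, -0.8]
gripper_width: 0.568
```

Request:
{"fn": "drive_tool", "kwargs": {"rows": [0,0,0.004,0,0,0,-1,0,0,0,0,0,0,-1,0,0,0,0,0,0,-1]}}

```text
t: 12.4
tcp_pos: [564.7, 36.0, 100.1]
eef_rot: [3.141, -0.002, 0.785]
contact_force: [-3.2, -0.3, 10.5]
gripper_width: 0.56
```

Request:
{"fn": "drive_tool", "kwargs": {"rows": [0,0,0.002,0,0,0,-1,0,0,0,0,0,0,-1,0,0,0,0,0,0,-1]}}

```text
t: 12.78
tcp_pos: [564.7, 36.0, 100.0]
eef_rot: [3.14, -0.002, 0.785]
contact_force: [-6.2, -0.5, 19.2]
gripper_width: 0.567
```

Request:
{"fn": "drive_tool", "kwargs": {"rows": [0,0,0.002,0,0,0,-1,0,0,0,0,0,0,-1,0,0,0,0,0,0,-1]}}

```text
t: 13.15
tcp_pos: [564.7, 36.0, 99.9]
eef_rot: [3.14, -0.003, 0.785]
contact_force: [-8.8, -0.7, 29.0]
gripper_width: 0.563
```

It stops hard at z ≈ 100, pressing with 29 N. I check that the flange is flush.

```bash
python3 - <<'E'
from h import *
plan(564.2,36.25,100); held()
p,w=cloud('wrist');cv2.imwrite('pics/w7.png',p[:,:,::-1])
r=np.hypot(w[...,0]-563.3,w[...,1]-34.9)
for n,a,b in(("flange",28,32),("rim",34.5,37.5),("top",0,15)):
    z=w[(r>a)&(r<b)&(w[...,2]>80)&(w[...,2]<115)&(((w[...,0]-563)+(w[...,1]-35))>10 if n!="top" else True)][:,2]; print(n,len(z),np.percentile(z,[10,50,90]).round(2))
p,wt=cloud('side'); cv2.imwrite('pics/side1.png',cv2.resize(p[190:310,250:390],(700,600))[:,:,::-1])
print(robot.read_state()['contact_force'])
E
```

```text
t 13.15 tcp [564.7  36.   99.9] F [-8.8 -0.7 29. ]
turn frac [ 0.0022 -0.0038 -0.0009] shift frac(level) [-0.0004 -0.0011 -0.0001] j [ 0.06  0.39 -0.18  1.    0.    2.42]
top plane z(tool) -7.99 tilt deg [0.27 0.02]
flange pts 5974 z 11.73 centre xy(tool) [4.61 0.43] rms 2.06
dome top circle ((3.5121805667877197, -0.006757028866559267), 28.860361099243164) width 0.5632883707329429
flange 2204 [ 88.44  89.35 107.37]
rim 1995 [ 85.25  86.14 105.24]
top 4461 [107.19 107.92 108.67]
[-9.65509283 -0.99991045 28.03755507]
```

View pics/side1.png

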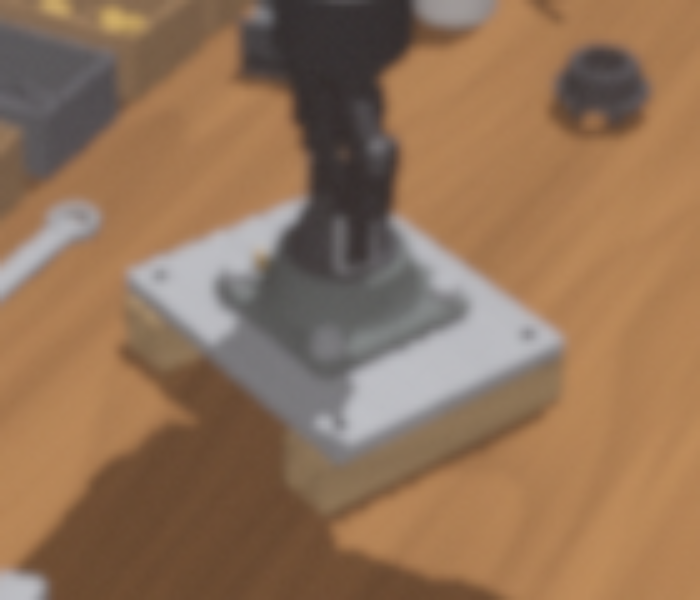

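The flange top is 3.2 mm and the dome top 21.8 mm above the rim (nominal 3 and 22), so the cap is flush and still pressed with 28 N. The side view shows it sitting level on the hub. I hand it in now.

```bash
python3 -c "
from bench import robot
print(robot.job_done()); s=robot.read_state(); print(s['t'],s['contact_force'])"
```

```text
the job is handed in; nothing more can be done
None
the job is handed in; nothing more can be done
```

The closed cap is snapped into the flange bearing with its flange flush on the rim. I handed the job in at about 13 s with the arm still gripping the cap and pressing it down. I gripped it by its dome, set it on the hub mouth (contact at TCP z 109 mm, as predicted), and pushed it straight down. It snapped in partway and stopped hard at z ≈ 100 mm.

- **Flush:** the flange top measured 3.2 mm above the rim and the dome top 21.8 mm (nominal 3 and 22). The tilt was about 0.3°.
- **Pressing:** the last reading was 28 N down, with a sideways reaction of about 10 N on the tool that I left in place.
- **What disagreed:**
  - The top camera put the hub about 2–3 mm away from where the wrist camera did. I used the wrist camera.
  - The final circle fit for the cap's centre was unusable, because it mixed rim points with flange points. Centring therefore rests on the fits made before contact.
  - On the approach, joint 6 reached its limit and the last rows were cut short. I changed yaw to 45° and carried on.
- **Other things on the bench:** I did not re-measure them, but no contact with any of them was planned or seen.

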